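# Draw the blind plug with the puller

### The job

Take the puller rod from its stand, work its foot lightly into the keyhole of the plug in the machined housing and give it a quarter turn so that it hooks, then draw the plug straight up out of its bore. Set the plug down gently and upright in the shallow tray and leave it there with the puller still in it. Pull the plug only with the puller, and leave the other things on the table where they are.

Things in the scene. Friction and masses are not known exactly. Their poses are not given: they have to be found in the camera images.
- puller_grip (a point): Centre of the handle of the loose steel puller rod (0.12 kg), which hangs upright in its stand at the start. The handle is a dark square bar 24 x 24 mm, 45 mm tall, its flats square to the point's x and y; z is up the rod. Under the handle is a round collar 38 mm across, 4 mm thick, that rests on the stand; then a 12 mm round neck. The rod's flat lower end is 84.5 mm below this point.
- puller_lugs (a point): Centre of the cross lugs at the puller's foot, on the rod's axis 73.5 mm below the handle's centre: one bar 24 mm long along this point's x, 6 mm wide (y), 6 mm tall. Under the bar a 12 mm round nose goes on for 8 mm, tapering to 9 mm at its flat end, 11 mm below this point.
- puller: The whole puller rod, 107 mm long; origin at its flat lower end, z up the rod, x along the lugs.
- stand: Fixed dark steel stand of the puller, 64 x 64 mm and 68 mm high: a top plate with a 29 mm round hole on two cheeks (on its y sides). Origin under its centre. The puller hangs through the hole with its lower end 10 mm above the table; the end is clear of the stand once the puller is 60 mm higher.
- housing: Fixed aluminium block 104 x 88 x 45 mm, origin under its centre. An upright round bore, 44 mm wide and 37 mm deep, in the middle of its top holds the plug. Three sprung rubber pads deep in the bore grip the plug's lower 16 mm: starting it takes about 8 to 20 N upward; after some 15 mm of travel only its weight is left.
- bore_mouth (a point): Centre of the bore on the housing's top face, 45 mm above the table.
- plug_top (a point): Centre of the plug's top face, 39 mm above its underside, 2 mm proud of the housing at the start. In it is the keyhole: a round hole 14.6 mm across with a straight slot through its centre, 26.8 x 8.6 mm, in a disc 5 mm thick. The slot's direction is NOT reported: it lies anywhere within 0.7 rad either way of this point's x axis (a half turn makes no difference).
- plug: The whole loose steel plug, a cylinder 40 mm across and 39 mm tall, about 0.3 kg; origin at the centre of its underside, z up. It sits nearly flush in the housing, so it cannot be gripped directly. Keep the push or pull on it under 40 N: touch it at 15 mm/s or slower.
- tray: Fixed shallow grey metal tray, 173 mm along its x, 258 mm along its y, with a rim 15 mm high; origin under its centre. Its inner floor is 156 x 242 mm and lies on the table, so a thing in it stands at table height.
- label_roll: Bystander: roll of white labels lying flat, 68 mm across, 26 mm high, behind the housing.
- counter: Bystander: white tally counter with a finger ring, 46 x 67 x 22 mm, in front of the housing.
- pen: Bystander: red and white marker lying behind the housing, 135 mm long, 17 mm thick.
- plug_chamber (a point): Centre of the floor of the chamber under the keyhole disc, 23 mm below the plug's top; 33 mm wide, 18 mm high. With the nose in the round hole the lugs rest on the disc; turned to within about 0.1 rad of the slot they pass, until the nose stands on this floor. A quarter turn either way then hooks them under the disc, with 4 mm of up and down play. The disc holds still against light turning.
Mind the look-alikes: they are no part of the job. Leave any blue or purple look-alike of the puller alone.

How it is judged:
On the way, in this order (a step that is already met when the one before it is completed fails the run):
1. the puller's lugs are down through the plug's keyhole while the plug is in its bore (z of puller_lugs in the frame of plug between 0.02 and 0.0325 m and horizontal distance between puller_lugs and plug below 0.007 m and z of plug in the frame of housing below 0.02 m), for 0.1 s.
2. the plug hangs upright on the puller, wholly above its bore (z of plug in the frame of housing above 0.046 m and horizontal distance between puller_lugs and plug below 0.01 m and z of puller_lugs in the frame of plug below 0.034 m and contact force between the fingers and puller above 1 N and angle between plug's own z axis and vertical below 0.3 rad), for 0.1 s.
At the end, for the whole second after the job is handed in: The plug stands upright (within 0.1 rad) and at rest on the tray's floor, wholly inside the rim (its axis within 58 mm of the tray's centre along the tray's x and 100 mm along its y), with the puller's lugs still in its chamber and the puller standing or leaning by less than 0.4 rad, released (x of plug in the frame of tray between -0.058 and 0.058 m and y of plug in the frame of tray between -0.1 and 0.1 m and height (world z) of plug below 0.008 m and angle between plug's own z axis and vertical below 0.1 rad and linear speed of plug below 0.02 m/s and z of puller_lugs in the frame of plug between 0.02 and 0.034 m and angle between puller's own z axis and vertical below 0.4 rad and linear speed of puller below 0.03 m/s); the robot touches nothing.
It fails at once if the puller bears on the plug with more than 45 N (rammed, forced round or yanked) (contact force between puller and plug above 45 N).
It fails at once if the fingers touch the plug (contact force between the fingers and plug above 1 N).
It fails at once if the plug is tipped by more than 0.5 rad (angle between plug's own z axis and vertical above 0.5 rad).
It fails at once if the plug is dropped (falls faster than 0.35 m/s while the puller is not held) (linear speed of plug above 0.35 m/s and contact force between the fingers and puller below 0.2 N).
It fails at once if a bystander is pushed more than 20 mm away (distance of any of label_roll, counter, pen from where it was at the start of the episode above 0.02 m).
It also fails if it takes over 72 s, if anything falls off the work surface, if the arm or the gripper's body presses on something with over 40 N, if the wrist force passes 120 N, or if a joint passes its speed limit or range.

### The arm

A 6-joint arm with a two-finger parallel gripper is mounted at the origin on a cart in front of the work surface, level with it; the furniture and walls round the work are solid. World frame = base frame: x ahead of the robot, y to its left, z up, the work surface at z = 0. Lengths are in m, angles in rad, forces in N, time in s.
With the tool pointing down it reaches from about 0.35 to 0.975 m from the base axis. Payload 4.9 kg.
Tool frame: the origin (TCP) lies at the very end of the fingers, on their centre line; the grasp point (between the pads) lies 19 mm behind it; z points along the fingers, y is the line along which they close (so a half turn about z gives the same grasp; the last joint's range is limited). The gripper opens to 85 mm and grips with 20 to 120 N. Pads are 22 mm wide; open, the fingers measure 114 mm over their backs; the gripper's body (76 mm by 85 mm) begins 54 mm behind the grasp point. The pads swing forward as they close: fully open they stand 13 mm farther back than shut.
Start: joints at [1.222, 0.053, 1.613, -0, 1.476, -0.119], TCP at [0.142, 0.609, 0.231] pointing down, gripper open.
Joint ranges: [-3.01, 3.01], [-1.01, 2.22], [0.06, 2.58], [-1.02, 4.17], [0.09, 2.62], [-3.14, 3.14]. Speed limits (rad/s): [2.57, 2.57, 3.14, 3.14, 3.14, 3.14].

### API

Orientations are given as a unit quaternion [w, x, y, z].
In Python, from plant import manip gives the robot as it stands.
- The arm moves only by the tool play_rows, never from a script. Its argument "series" is a list that holds one entry, the list of rows, each a list of 7 numbers: the shift along the world's x, y, z in m, then the turn, a rotation vector about the world's x, y, z in degrees, then the opening, from 0 (shut) to 1 (fully open). In form: [[[dx, dy, dz, rx, ry, rz, grip], ...]]. A call has 1 to 10 rows; each row shifts and turns the commanded pose from where the row before left it; what a row does not reach is not made up. A row lasts 1/10 s, in which the tool goes at most 50 mm and 8.59 degrees, less where a joint would pass 70% of its speed; a pose out of reach is approached as far as the arm can. A call with a gripper value outside its range is refused whole. The fingers move at their own pace and stop on an object; the grip force is fixed at half the most. Time passes only in rows, so rows that do not move let the fingers close. It gives the time, the measured TCP pose, the force, the opening and the grip force at its end, in the units of the state.
- manip.state(): the state, without advancing time (a new reading comes with each control period).
- manip.grab_frame(name): name is "scene" or "top" or "wrist"; returns a dict with "frame" (420x560x3 uint8, blue, green, red), "mtx" (3x3 intrinsics, pixels), "R" (3x3) and "t" (3): a world point X has camera coordinates R X + t. Camera axes: x right, y down, z forward; pixel columns grow to the right and rows downward; lengths in m; the calibration is good to about 2 mm. The wrist camera is an equidistant fisheye: a pixel r from the principal point sees the ray r / f radians off the axis. A picture is of the moment at which its call begins. There is no depth.
- manip.job_done(): hands the job in; it is judged then, once.
The state is a dict: "time": time; "joint_pos": joint angles; "joint_vel": joint speeds; "joint_efforts": joint torques, N m; "tool_pos": TCP position; "tool_rot": TCP orientation; "contact_force": force on the tool from outside, world axes, zero at the start; "ft_torque": the same for the moment, N m; "gripper_width": opening from 0.0 (shut) to 1.0 (fully open); "grasp_force": force on a finger pad.
Only numpy, scipy, OpenCV 4.12 (cv2) and the standard library are available. Lean on these libraries where they do the work, as an engineer would, in place of code of your own. Each camera call takes 0.05 s, during which the arm holds its last target. There are 200 camera calls.

## Working session

There is one attempt and no reset: what is moved stays moved. The work goes in short steps, Python scripts to look and compute and a tool call to move; the robot and the scene stay as the last step left them, time stands still between calls to the robot, and variables do not carry over. Pictures are saved under pics/ and viewed, at most 10 in all, crops included, and the job is handed in when it is done.

Besides the shell and the picture viewer there is one more tool, called after "Call:" as name(argument=value, ...), one argument or row to a line, values as JSON. play_rows: Moves the arm, as the interface text tells. Its arguments: {"type":"object","properties":{"series":{"type":"array"}},"required":["series"]}

```bash
mkdir -p pics
cat > h.py <<'E'
import numpy as np, cv2
from plant import manip
from scipy.spatial.transform import Rotation as Ro
def grab(n,f):
    d=manip.grab_frame(n); cv2.imwrite('pics/'+f+'.png',d['frame']); np.savez('pics/'+f+'.npz',**{k:np.array(v) for k,v in d.items()}); return d
def px2w(f,u,v,z):
    d=np.load('pics/'+f+'.npz'); K=d['mtx'];R=d['R'];t=d['t'].ravel()
    x=(u-K[0,2])/K[0,0]; y=(v-K[1,2])/K[1,1]
    if 'wrist' in f:
        r=np.hypot(x,y); k=np.sin(r)/r if r>0 else 1; ray=np.array([x*k,y*k,np.cos(r)])
    else: ray=np.array([x,y,1])
    c=-R.T@t; w=R.T@ray; return c+w*(z-c[2])/w[2]
def crop(f,u0,v0,u1,v1,s,o):
    im=cv2.imread('pics/'+f+'.png')[v0:v1,u0:u1]; cv2.imwrite('pics/'+o+'.png',cv2.resize(im,None,fx=s,fy=s,interpolation=cv2.INTER_CUBIC))
E
python3 - <<'E'
from h import *
a=grab('scene','scene1');b=grab('top','top1')
cv2.imwrite('pics/both.png',cv2.resize(np.vstack([a['frame'],b['frame']]),None,fx=0.71,fy=0.71))
s=manip.state();print(s)
for d in(a,b):print(d['mtx'],-np.array(d['R']).T@np.array(d['t']).ravel())
E
```

```text
{'time': 0.1, 'joint_pos': array([ 1.22202433e+00,  5.32809851e-02,  1.61415308e+00,  1.23727694e-05,
        1.47601941e+00, -1.19015950e-01]), 'joint_vel': array([-4.64044143e-05, -1.46418053e-03, -2.84440020e-03,  9.43329437e-04,
        2.50739157e-04,  8.85238998e-04]), 'joint_efforts': array([ 2.95830596e-04, -3.94901276e+01, -3.71363819e+01, -1.40184643e-04,
        3.86589876e-03,  1.30438798e-05]), 'tool_pos': array([0.14214836, 0.60803843, 0.23019424]), 'tool_rot': array([-2.21628599e-04,  1.14626056e-01,  9.93408275e-01, -9.03647481e-04]), 'contact_force': array([-0.84463934,  0.11617956,  0.56974362]), 'ft_torque': array([ 0.02566193, -0.01581735, -0.04805097]), 'grasp_force': 0.0, 'gripper_width': 1.000700492492978}
[[387.42417418   0.         277.91668789]
 [  0.         387.42417418 206.62086091]
 [  0.           0.           1.        ]] [ 0.05623046 -0.49636853  0.79200135]
[[517.73217631   0.         283.37645519]
 [  0.         517.73217631 206.27910526]
 [  0.           0.           1.        ]] [0.4494177  0.02610056 1.23436946]
```

View pics/top1.png

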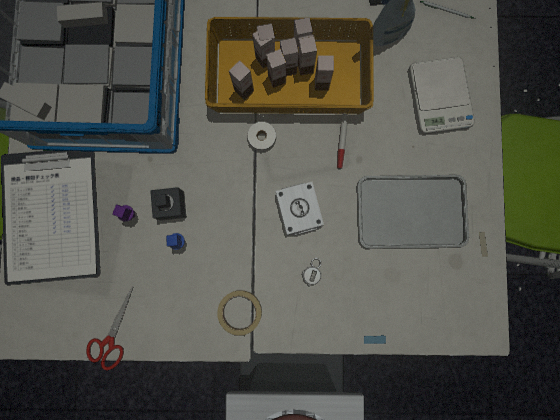

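View pics/scene1.png

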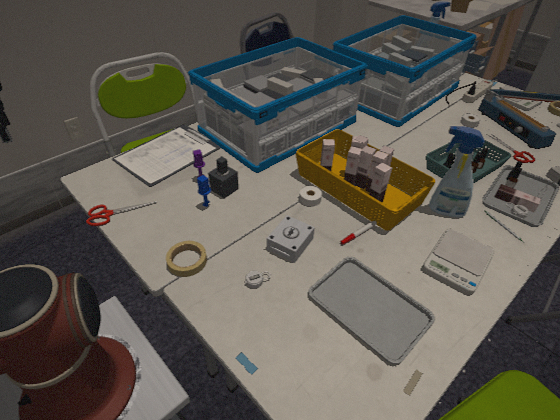

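The top view shows the stand with the dark puller at about (168,203). The purple look-alike is at (124,212) and the blue one at (176,242). The housing and plug are at (300,208), the tray at (412,212), the label roll at (261,137), the pen at (342,145) and the counter at (312,272). The dark puller in the dark stand fits the description, so I'll confirm it in a crop.

Run:
```python
from h import *
a=cv2.imread('pics/top1.png')
c1=cv2.resize(a[170:260,100:200],(400,360),interpolation=cv2.INTER_CUBIC)
c2=cv2.resize(a[165:255,250:350],(400,360),interpolation=cv2.INTER_CUBIC)
cv2.imwrite('pics/c1.png',np.hstack([c1,c2]))
for n,u,v,z in[('stand',168,203,.068),('grip',168,203,.12),('purple',124,212,.1),('blue',176,242,.1),('plug',300,208,.047),('tray',412,212,.01)]:print(n,px2w('top1',u,v,z).round(3))
```

```text
stand [0.584 0.293 0.068]
grip [0.578 0.281 0.12 ]
purple [0.559 0.382 0.1  ]
blue [0.495 0.265 0.1  ]
plug [ 0.578 -0.008  0.047]
tray [ 0.576 -0.275  0.01 ]
```

View pics/c1.png

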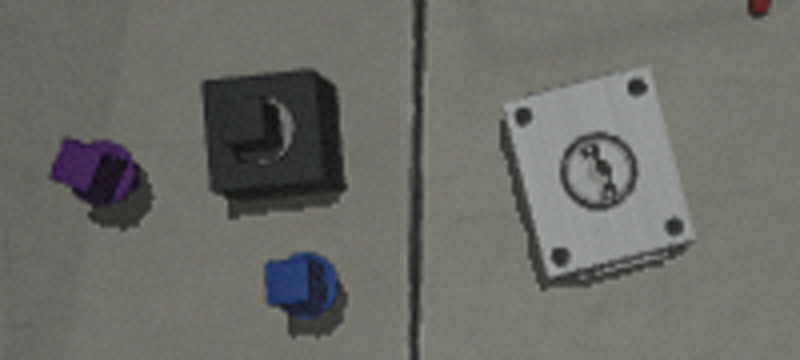

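The crop confirms it: the dark handle at about (161,201) hangs in the stand, and the purple and blue ones are look-alikes. The keyhole slot runs roughly from upper left to lower right. Next I move above the puller.

Call:
play_rows(
  series=[
    [[0.035,-0.03,0.003,0,0,2,1],[0.035,-0.03,0.003,0,0,2,1],[0.035,-0.03,0.003,0,0,2,1],[0.035,-0.03,0.003,0,0,2,1],[0.035,-0.03,0.003,0,0,2,1],[0.035,-0.03,0.003,0,0,2,1],[0.035,-0.03,0.003,0,0,2,1],[0.035,-0.03,0.003,0,0,2,1],[0.035,-0.03,0.003,0,0,2,1],[0.035,-0.03,0.003,0,0,0,1]],
  ],
)

```text
time: 1.1
tool_pos: [0.4933, 0.307, 0.2609]
tool_rot: [-0.0, -0.042, 0.999, -0.0]
contact_force: [0.7, 1.1, 0.2]
gripper_width: 0.998
grasp_force: 0.0
```

Call:
play_rows(
  series=[
    [[0.04,-0.012,0.0,0,0,0,1],[0.04,-0.01,0.0,0,0,0,1],[0,0,0,0,0,0,1],[0,0,0,0,0,0,1]],
  ],
)

```text
time: 1.5
tool_pos: [0.5724, 0.286, 0.2601]
tool_rot: [-0.001, -0.042, 0.999, -0.0]
contact_force: [0.3, -0.2, -0.8]
gripper_width: 1.002
grasp_force: 0.0
```

Run:
```python
from h import *
b=grab('wrist','wrist1')
s=manip.state();print(s['time'],s['tool_pos'],Ro.from_quat(s['tool_rot'],scalar_first=True).as_matrix().round(3),s['joint_pos'].round(2))
print(b['mtx'],-np.array(b['R']).T@np.array(b['t']).ravel(),np.array(b['R']).round(2))
cv2.imwrite('pics/w1b.png',cv2.resize(b['frame'],(784,588),interpolation=cv2.INTER_CUBIC))
```

```text
1.55 [0.5717221  0.28659584 0.26051262] [[-0.996 -0.084 -0.002]
 [-0.084  0.996 -0.   ]
 [ 0.002 -0.    -1.   ]] [ 0.35  0.07  1.54  0.    1.53 -1.31]
[[325.1922621    0.         277.90982046]
 [  0.         325.1922621  208.91639734]
 [  0.           0.           1.        ]] [0.50700543 0.2803251  0.40310389] [[-0.08  1.   -0.  ]
 [ 0.96  0.08  0.26]
 [ 0.26  0.02 -0.97]]
```

View pics/w1b.png

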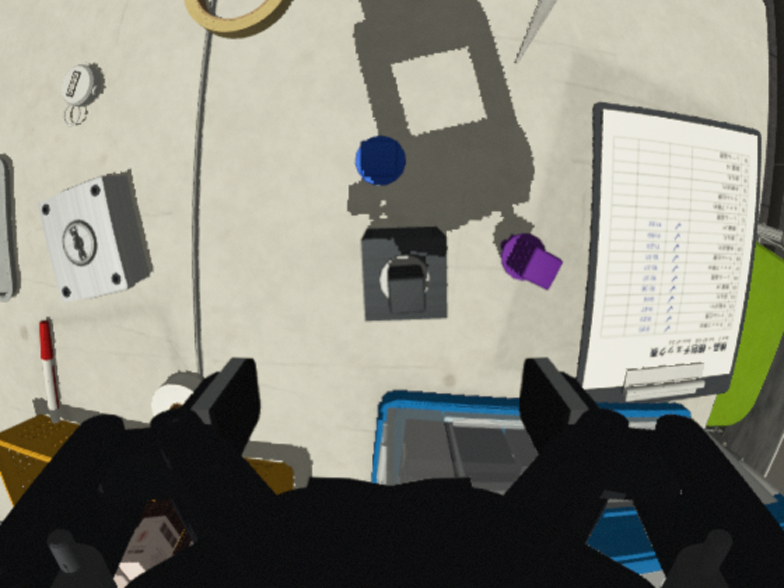

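The wrist view shows the dark handle top at display corners (389,278)–(426,313), square to the fingers. The plug is at display (79,242). I'll convert these.

Run:
```python
from h import *
P=lambda u,v,z:px2w('wrist1',u/1.4,v/1.4,z)
q=np.array([P(389,278,.117),P(425,278,.117),P(426,313,.117),P(389,313,.117)]);print(q.round(4),q.mean(0),P(405,279,.068),P(404,279,.072))
print('plug',P(79,242,.047))
crop('wrist1',250,150,330,240,7,'hc')
c=cv2.imread('pics/hc.png');d=cv2.resize(cv2.imread('pics/wrist1.png')[120:220,20:120],(600,600),interpolation=cv2.INTER_CUBIC)
np.save('pics/x.npy',c);g=cv2.resize(c,(400,450));d=cv2.resize(d,(400,400));d=cv2.copyMakeBorder(d,0,50,0,0,0)
cv2.imwrite('pics/hc2.png',cv2.convertScaleAbs(np.hstack([g,d]),alpha=1.4))
```

```text
[[0.5733 0.2858 0.117 ]
 [0.5713 0.309  0.117 ]
 [0.5949 0.3121 0.117 ]
 [0.5969 0.2878 0.117 ]] [0.58408002 0.29865956 0.117     ] [0.58439759 0.29885329 0.068     ] [0.58353647 0.29788698 0.072     ]
plug [ 0.57690761 -0.00485423  0.047     ]
```

View pics/hc2.png

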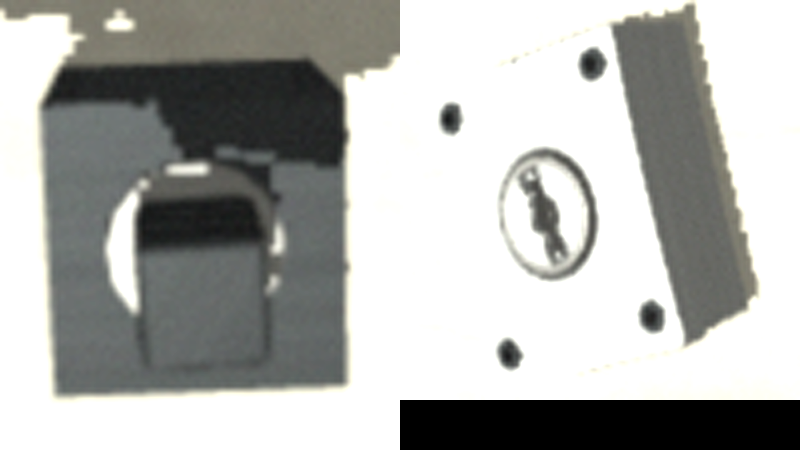

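Call:
play_rows(
  series=[
    [[0.0123,0.012,-0.03,0,0,0,0.7],[0,0,-0.04,0,0,0,0.7],[0,0,-0.04,0,0,0,0.7],[0,0,-0.03,0,0,0,0.7],[0,0,-0.02,0,0,0,0.7],[0,0,-0.012,0,0,0,0.7],[0,0,-0.009,0,0,0,0.7],[0,0,0,0,0,0,0.7],[0,0,0,0,0,0,0.7]],
  ],
)

```text
time: 2.45
tool_pos: [0.5852, 0.2991, 0.0817]
tool_rot: [0.001, -0.042, 0.999, 0.0]
contact_force: [0.1, 0.5, 0.7]
gripper_width: 0.703
grasp_force: 0.0
```

Call:
play_rows(
  series=[
    [[0,0,0,0,0,0,0.2],[0,0,0,0,0,0,0.1],[0,0,0,0,0,0,0],[0,0,0,0,0,0,0],[0,0,0,0,0,0,0],[0,0,0,0,0,0,0]],
  ],
)

```text
time: 3.05
tool_pos: [0.5855, 0.2988, 0.0816]
tool_rot: [0.001, -0.042, 0.999, 0.0]
contact_force: [0.2, -0.5, 6.2]
gripper_width: 0.277
grasp_force: 58.9
```

Call:
play_rows(
  series=[
    [[0,0,0.01,0,0,0,0],[0,0,0.02,0,0,0,0],[0,0,0.03,0,0,0,0],[0,0,0.03,0,0,0,0],[0,0,0.01,0,0,0,0],[0.005,-0.02,0,0,0,0,0],[0.005,-0.035,0,0,0,0,0],[0.005,-0.035,0,0,0,0,0],[0.005,-0.035,0,0,0,0,0],[0.005,-0.035,0,0,0,0,0]],
  ],
)

```text
time: 4.05
tool_pos: [0.6095, 0.1372, 0.18]
tool_rot: [-0.0, -0.042, 0.999, -0.0]
contact_force: [0.7, 0.1, -0.9]
gripper_width: 0.264
grasp_force: 70.2
```

Call:
play_rows(
  series=[
    [[0.005,-0.035,0,0,0,0,0],[0.005,-0.035,0,0,0,0,0],[0.005,-0.035,0,0,0,0,0],[0.002,-0.025,0,0,0,0,0],[0,-0.014,0,0,0,0,0],[0,0,0,0,0,0,0],[0,0,0,0,0,0,0]],
  ],
)

```text
time: 4.75
tool_pos: [0.6265, -0.0047, 0.1801]
tool_rot: [-0.0, -0.042, 0.999, 0.0]
contact_force: [0.4, 0.2, -1.0]
gripper_width: 0.269
grasp_force: 70.3
```

Run:
```python
from h import *
b=grab('wrist','wrist2');a=grab('scene','scene2')
s=manip.state();print(s['time'],s['tool_pos'],s['contact_force'],s['joint_pos'].round(2))
cam=-b['R'].T@b['t'].ravel()
def proj(X):
    c=b['R']@X+b['t'].ravel(); th=np.arctan2(np.hypot(c[0],c[1]),c[2]); return b['mtx'][:2,2]+b['mtx'][0,0]*th*c[:2]/np.hypot(c[0],c[1])
u=proj(np.array([.577,-.005,.047]));p=proj(np.array([s['tool_pos'][0],s['tool_pos'][1],s['tool_pos'][2]-.06]));print(u,p)
def C(q,r):
    q=q.astype(int);m=cv2.copyMakeBorder(b['frame'],r,r,r,r,0);return cv2.resize(m[q[1]:q[1]+2*r,q[0]:q[0]+2*r],(400,400),interpolation=cv2.INTER_CUBIC)
def P2(X):
    c=a['R']@X+a['t'].ravel();c=a['mtx']@c;return c[:2]/c[2]
k=P2(s['tool_pos']-[0,0,.03]).astype(int);print(k)
e=cv2.resize(a['frame'][k[1]-35:k[1]+35,k[0]-70:k[0]+70],(800,400)[:2],interpolation=cv2.INTER_CUBIC)[:,200:600]
cv2.imwrite('pics/w2.png',np.hstack([C(u,40),e])) 
cv2.imwrite('pics/w2p.png',C(p,60))
```

```text
4.85 [ 0.62653381 -0.00414345  0.1802279 ] [ 0.54495269  0.43634685 -0.61829812] [-0.13  0.09  1.66  0.    1.39 -1.78]
[282.69578237 143.15217803] [279.11484804 225.98405297]
[305 192]
```

View pics/w2.png

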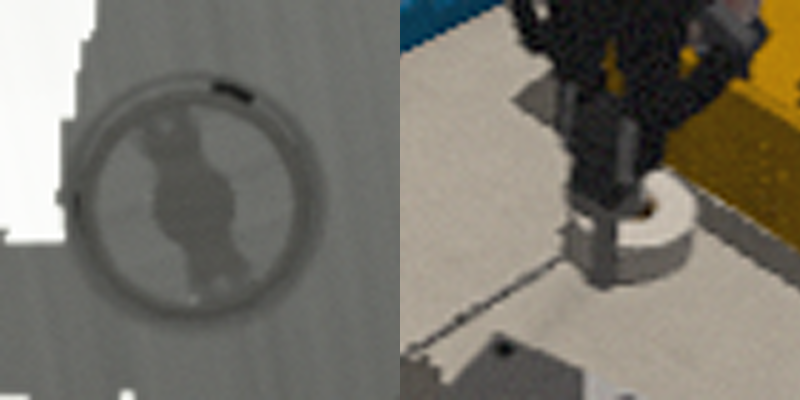

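The crop shows the keyhole clearly. Its centre is at about crop (194,203), and the slot ends are at about (172,118) and (222,292). The lugs are hard to make out in the scene crop, so I'll check the wrist crop.

Run:
```python
from h import *
def w(x,y,z=.047): return px2w('wrist2',242+x/5,103+y/5,z)
c=w(194.5,203);A=w(172,118);B=w(222,292);print(c,A,B,np.linalg.norm(A-B),(A+B)/2,'slot deg from x',np.degrees(np.arctan2(*(A-B)[1::-1])), 'plug dia', np.linalg.norm(w(93,203)-w(297,203)),np.linalg.norm(w(194,97)-w(194,307)))
# lug direction: enhanced crop
b=cv2.imread('pics/wrist2.png')[170:250,229:329];s=cv2.imread('pics/scene2.png')[165:235,270:340]
g=lambda m:cv2.convertScaleAbs(cv2.resize(m,(400,400),interpolation=cv2.INTER_CUBIC),alpha=2.2,beta=5)
cv2.imwrite('pics/w2q.png',np.hstack([g(b),g(s)]))
```

```text
[ 0.57751054 -0.00647848  0.047     ] [ 0.56343366 -0.01147875  0.047     ] [ 5.92282988e-01 -5.04394147e-04  4.70000000e-02] 0.030866163858105044 [ 0.57785833 -0.00599157  0.047     ] slot deg from x -159.17306008604467 plug dia 0.03450848397480605 0.0358306993212794
```

View pics/w2q.png

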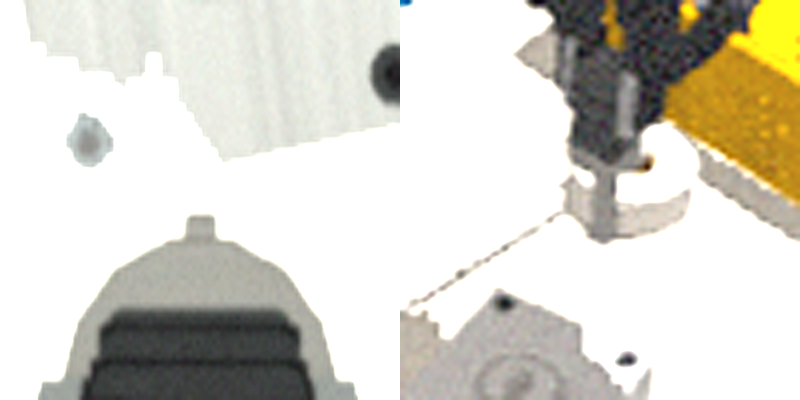

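The wrist crop shows a lug tip poking out toward the camera at about crop (200,215), so the lugs lie along tool x. I'll refine the slot angle with image moments and work out the rod axis from the lug tip.

Run:
```python
from h import *
d=np.load('pics/wrist2.npz');R=d['R'];t=d['t'].ravel();K=d['mtx'];im=cv2.cvtColor(d['frame'],cv2.COLOR_BGR2GRAY)
c0=np.array([.5775,-.0062])
g=np.arange(-24,24,.1)/1000
X,Y=np.meshgrid(g+c0[0],g+c0[1],indexing='ij')
for _ in range(1):
    c=np.stack([X,Y,np.full_like(X,.047)],-1)@R.T+t
    rr=np.hypot(c[...,0],c[...,1]);th=np.arctan2(rr,c[...,2])
    w=cv2.remap(im,(K[0,2]+K[0,0]*th*c[...,0]/rr).astype('f4'),(K[1,2]+K[0,0]*th*c[...,1]/rr).astype('f4'),cv2.INTER_CUBIC)
r=np.hypot(X-c0[0],Y-c0[1])
print('radial',[(k,int(w[(r>k/1000-.0005)&(r<k/1000+.0005)].mean())) for k in range(0,24)])
for R0 in(.0125,.0135,.0145):
    m=r<R0; T,_=cv2.threshold(w[m].reshape(-1,1),0,255,cv2.THRESH_OTSU)
    dark=(m&(w<T)).astype('u1'); n,l,s,ce=cv2.connectedComponentsWithStats(dark);k=1+np.argmax(s[1:,4]);q=l==k
    x=X[q];y=Y[q];C=np.cov(x,y);ev,V=np.linalg.eigh(C);v=V[:,1]
    print(T,s[k,4]*.01,'mm2 centre',x.mean(),y.mean(),'ang',np.degrees(np.arctan2(v[1],v[0])),'extent',np.ptp((x*v[0]+y*v[1])))
cv2.imwrite('pics/rect.png',w)
for z in(.1226,.1166):
    p=px2w('wrist2',279,213,z); print('lug tip',p,'axis',p+[.012*.9965,.012*.084,0])
```

```text
radial [(0, 81), (1, 81), (2, 81), (3, 81), (4, 81), (5, 81), (6, 83), (7, 89), (8, 97), (9, 100), (10, 100), (11, 100), (12, 101), (13, 102), (14, 103), (15, 103), (16, 99), (17, 88), (18, 80), (19, 78), (20, 81), (21, 86), (22, 94), (23, 106)]
95.0 257.11 mm2 centre 0.5777856948387853 -0.006778526700633637 ang -156.03028088350894 extent 0.024977523150996772
95.0 277.47 mm2 centre 0.57776380870004 -0.006790117850578109 ang -155.75296705567337 extent 0.026938213458472138
95.0 295.7 mm2 centre 0.5777576158268518 -0.006795160635779173 ang -155.62469944039793 extent 0.028958018337455038
lug tip [ 0.61706228 -0.00504095  0.1226    ] axis [ 0.62902028 -0.00403295  0.1226    ]
lug tip [ 0.61874606 -0.00487087  0.1166    ] axis [ 0.63070406 -0.00386287  0.1166    ]
```

Run:
```python
from h import *
for z in(.1704,.1664):
    p=px2w('wrist2',279,218.2,z); print('collar edge',p,'axis',p+[.019*.9965,.019*.084,0])
# gray column profile through the tip, and next to it
im=cv2.cvtColor(cv2.imread('pics/wrist2.png'),cv2.COLOR_BGR2GRAY)
print(im[206:240,279],im[206:240,272])
```

```text
collar edge [ 0.60628492 -0.00617002  0.1704    ] axis [ 0.62521842 -0.00457402  0.1704    ]
collar edge [ 0.60747655 -0.00605071  0.1664    ] axis [ 0.62641005 -0.00445471  0.1664    ]
[220 221 218 219 216 194 135  77  75  79  79  72  74  78  80  80  78  76
  78  77  79  78  79  79  75  63  38  28  24  18  23  27  29  26] [228 222 222 220 220 219 217 218 216 216 196 132  81  79  79  79  79  78
  79  79  77  78  79  79  76  62  40  28  23  19  23  25  26  29]
```

The wrist readings hint that the rod may be tilted in the grip. I'll turn it side-on to the scene camera over clean background and check.

Call:
play_rows(
  series=[
    [[-0.016,0.018,0,0,0,-8,0],[-0.016,0.018,0,0,0,-8,0],[-0.017,0.018,0,0,0,-8,0],[0,0,0,0,0,-8,0],[0,0,0,0,0,0,0],[0,0,0,0,0,0,0]],
  ],
)

```text
time: 5.45
tool_pos: [0.5777, 0.0493, 0.1805]
tool_rot: [0.0, 0.233, 0.973, 0.0]
contact_force: [1.2, -0.6, -0.4]
gripper_width: 0.269
grasp_force: 70.2
```

Run:
```python
from h import *
a=grab('scene','scene3');grab('wrist','wrist3')
s=manip.state();T=s['tool_pos'];print(s['time'],T,Ro.from_quat(s['tool_rot'],scalar_first=True).as_matrix().round(3))
def P(X):
    c=a['mtx']@(a['R']@np.array(X)+a['t'].ravel());return c[:2]/c[2]
tx=Ro.from_quat(s['tool_rot'],scalar_first=True).as_matrix()[:,0]
for n,h in[('collar',.0116),('lugs',.0606),('end',.0716)]:print(n,P(T-[0,0,h]).round(1))
print('lug ends',P(T-[0,0,.0606]+.012*tx).round(1),P(T-[0,0,.0606]-.012*tx).round(1))
k=P(T-[0,0,.04]).astype(int);print(k)
m=a['frame'][k[1]-25:k[1]+35,k[0]-40:k[0]+40]
cv2.imwrite('pics/s3.png',cv2.convertScaleAbs(cv2.resize(m,(800,600),interpolation=cv2.INTER_CUBIC),alpha=1.6))
```

```text
5.55 [0.57787499 0.04875265 0.18036347] [[-0.891  0.455  0.   ]
 [ 0.455  0.891  0.   ]
 [-0.     0.    -1.   ]]
collar [277.3 185.6]
lugs [277.  200.1]
end [276.9 203.2]
lug ends [272.5 200.9] [281.4 199.3]
[277 194]
```

View pics/s3.png

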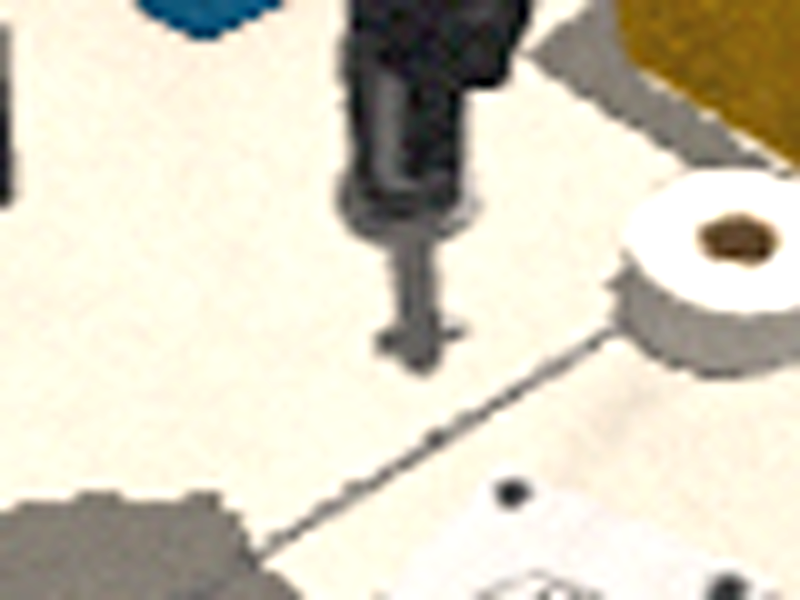

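The lugs run square to the view, with ends at crop (383,343) and (460,330). The foot leans about 4.4° toward −tool x, matching the wrist estimate. I'll tilt the tool to make the rod upright, turn it to the slot direction and look again.

Call:
play_rows(
  series=[
    [[0,0,0,2.0,3.9,0,0],[0.009,-0.007,-0.004,0,0,8.5,0],[0.009,-0.007,-0.004,0,0,8.5,0],[0.009,-0.007,-0.004,0,0,8.5,0],[0.009,-0.007,-0.004,0,0,8.5,0],[0.009,-0.007,-0.004,0,0,8.5,0],[0,0,0,0,0,8.5,0],[0,0,0,0,0,0,0],[0,0,0,0,0,0,0]],
  ],
)

```text
time: 6.45
tool_pos: [0.6228, 0.0134, 0.1602]
tool_rot: [-0.037, -0.205, 0.978, -0.008]
contact_force: [-0.4, -0.2, -1.8]
gripper_width: 0.268
grasp_force: 70.2
```

```bash
cat > m.py <<'E'
from h import *
import sys
n=sys.argv[1]
b=grab('wrist','wrist'+n);a=grab('scene','scene'+n)
s=manip.state();T=s['tool_pos'];M=Ro.from_quat(s['tool_rot'],scalar_first=True).as_matrix();print(s['time'],T,M.round(3),s['contact_force'],s['joint_pos'].round(2))
def P(X):
    c=a['mtx']@(a['R']@np.array(X)+a['t'].ravel());return c[:2]/c[2]
def pr(X):
    c=b['R']@X+b['t'].ravel(); th=np.arctan2(np.hypot(c[0],c[1]),c[2]); return b['mtx'][:2,2]+b['mtx'][0,0]*th*c[:2]/np.hypot(c[0],c[1])
z=np.array([0,0,1.])
print('scene pred collar,lug,end,plug',[P(T-h*z).round(1) for h in(.0116,.0606,.0716)],P([.5777,-.0067,.047]).round(1))
print('wrist pred lug',pr(T-.0606*z),'plug',pr(np.array([.5777,-.0067,.047])))
k=P(T-.05*z).astype(int)+[0,10];print('scene origin',k-[40,30]); m=cv2.resize(a['frame'][k[1]-30:k[1]+30,k[0]-40:k[0]+40],(400,300),interpolation=cv2.INTER_CUBIC)
p=pr(T-.06*z).astype(int);print('wrist origin',p-[40,60]);w=cv2.resize(b['frame'][p[1]-60:p[1]+20,p[0]-40:p[0]+40],(600,600),interpolation=cv2.INTER_CUBIC)
m=cv2.resize(m,(800,600))[:, 300:500] if 0 else m
cv2.imwrite('pics/m'+n+'.png',cv2.convertScaleAbs(np.hstack([cv2.resize(w,(400,400)),cv2.copyMakeBorder(m,0,100,0,0,0)]),alpha=1.6))
E
python3 m.py 4
```

```text
6.55 [0.62271828 0.01351664 0.16042927] [[-0.913 -0.402 -0.07 ]
 [-0.401  0.915 -0.031]
 [ 0.076 -0.    -0.997]] [-0.22877883 -0.11051287 -1.67462469] [-0.08  0.15  1.64 -0.04  1.43 -2.06]
scene pred collar,lug,end,plug [array([299.3, 190.7]), array([298.3, 204.8]), array([298. , 207.8])] [290.7 230.9]
wrist pred lug [278.19209943 232.38724787] plug [277.6152179  155.33067407]
scene origin [258 181]
wrist origin [238 172]
```

View pics/m4.png

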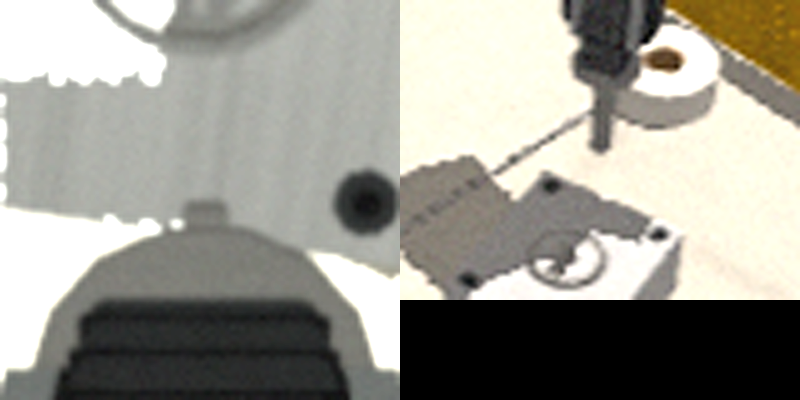

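Run:
```python
from h import *
d=np.array([.914,.405,0])
l=px2w('wrist4',279.2,212.6,.0968)+.012*d; c=px2w('wrist4',279.2,217.2,.1464)+.019*d
print('lug axis',l,'collar axis',c,'along',(l-c)@d)
im=np.load('pics/wrist4.npz')
# plug centre again from this frame via rectified moments
dd=im;R=dd['R'];t=dd['t'].ravel();K=dd['mtx'];g8=cv2.cvtColor(dd['frame'],cv2.COLOR_BGR2GRAY)
g=np.arange(-24,24,.1)/1000;c0=np.array([.5777,-.0067])
X,Y=np.meshgrid(g+c0[0],g+c0[1],indexing='ij');q=np.stack([X,Y,np.full_like(X,.047)],-1)@R.T+t
rr=np.hypot(q[...,0],q[...,1]);th=np.arctan2(rr,q[...,2])
w=cv2.remap(g8,(K[0,2]+K[0,0]*th*q[...,0]/rr).astype('f4'),(K[1,2]+K[0,0]*th*q[...,1]/rr).astype('f4'),cv2.INTER_CUBIC)
m=np.hypot(X-c0[0],Y-c0[1])<.0135;T,_=cv2.threshold(w[m].reshape(-1,1),0,255,cv2.THRESH_OTSU)
n,lab,s,ce=cv2.connectedComponentsWithStats((m&(w<T)).astype('u1'));k=1+np.argmax(s[1:,4]);Q=lab==k;x=X[Q];y=Y[Q];V=np.linalg.eigh(np.cov(x,y))[1][:,1]
print(T,s[k,4]*.01,x.mean(),y.mean(),np.degrees(np.arctan2(V[1],V[0])))
cv2.imwrite('pics/rect4.png',cv2.resize(w,(480,480)))
```

```text
lug axis [0.62176597 0.01387361 0.0968    ] collar axis [0.62133764 0.01349634 0.1464    ] along 0.0005442910016490399
173.0 275.93 0.5783976805711597 -0.002342503533504472 -164.7522938811262
```

Call:
play_rows(
  series=[
    [[-0.022,-0.01,0,0,0,0,0],[-0.022,-0.0105,0,0,0,0,0],[0,0,-0.01,0,0,0,0],[0,0,-0.01,0,0,0,0],[0,0,-0.01,0,0,0,0],[0,0,-0.005,0,0,0,0],[0,0,0,0,0,0,0],[0,0,0,0,0,0,0]],
  ],
)

```text
time: 7.35
tool_pos: [0.5789, -0.0068, 0.1251]
tool_rot: [-0.038, -0.206, 0.978, -0.008]
contact_force: [-0.0, 0.0, -1.1]
gripper_width: 0.269
grasp_force: 70.2
```

Call:
play_rows(
  series=[
    [[0,0,-0.001,0,0,0,0],[0,0,-0.001,0,0,0,0],[0,0,-0.001,0,0,0,0],[0,0,-0.001,0,0,0,0],[0,0,-0.001,0,0,0,0],[0,0,-0.001,0,0,0,0],[0,0,0,0,0,0,0]],
  ],
)

```text
time: 8.05
tool_pos: [0.5785, -0.007, 0.1191]
tool_rot: [-0.038, -0.206, 0.978, -0.008]
contact_force: [-0.2, -0.1, -1.5]
gripper_width: 0.266
grasp_force: 70.2
```

Call:
play_rows(
  series=[
    [[0,0,-0.001,0,0,0,0],[0,0,-0.001,0,0,0,0],[0,0,-0.001,0,0,0,0],[0,0,0,0,0,0,0]],
  ],
)

```text
time: 8.45
tool_pos: [0.5785, -0.0069, 0.1161]
tool_rot: [-0.038, -0.206, 0.978, -0.008]
contact_force: [-0.2, -0.1, -1.2]
gripper_width: 0.265
grasp_force: 70.2
```

Call:
play_rows(
  series=[
    [[0,0,-0.001,0,0,0,0],[0,0,-0.001,0,0,0,0],[0,0,0,0,0,0,0]],
  ],
)

```text
time: 8.75
tool_pos: [0.5785, -0.0069, 0.1141]
tool_rot: [-0.038, -0.206, 0.978, -0.008]
contact_force: [-0.1, 0.4, -0.7]
gripper_width: 0.273
grasp_force: 70.2
```

Call:
play_rows(
  series=[
    [[0,0,-0.001,0,0,0,0],[0,0,-0.001,0,0,0,0],[0,0,0,0,0,0,0]],
  ],
)

```text
time: 9.05
tool_pos: [0.5785, -0.0069, 0.1121]
tool_rot: [-0.038, -0.206, 0.978, -0.008]
contact_force: [-0.3, 0.0, -2.4]
gripper_width: 0.27
grasp_force: 70.2
```

Nose is in the hole without force. I'll continue down to the lugs and the slot.

Call:
play_rows(
  series=[
    [[0,0,-0.001,0,0,0,0],[0,0,-0.001,0,0,0,0],[0,0,0,0,0,0,0]],
  ],
)

```text
time: 9.35
tool_pos: [0.5785, -0.0069, 0.1101]
tool_rot: [-0.038, -0.206, 0.978, -0.008]
contact_force: [0.1, -0.5, -1.9]
gripper_width: 0.268
grasp_force: 70.2
```

Call:
play_rows(
  series=[
    [[0,0,-0.001,0,0,0,0],[0,0,-0.001,0,0,0,0],[0,0,0,0,0,0,0]],
  ],
)

```text
time: 9.65
tool_pos: [0.5785, -0.0069, 0.1081]
tool_rot: [-0.038, -0.206, 0.978, -0.008]
contact_force: [0.5, -0.6, -1.4]
gripper_width: 0.267
grasp_force: 70.2
```

Call:
play_rows(
  series=[
    [[0,0,-0.001,0,0,0,0],[0,0,-0.001,0,0,0,0],[0,0,0,0,0,0,0]],
  ],
)

```text
time: 9.95
tool_pos: [0.5785, -0.0069, 0.1061]
tool_rot: [-0.038, -0.206, 0.978, -0.008]
contact_force: [0.1, 0.5, -1.7]
gripper_width: 0.266
grasp_force: 70.2
```

Call:
play_rows(
  series=[
    [[0,0,-0.001,0,0,0,0],[0,0,-0.001,0,0,0,0],[0,0,-0.001,0,0,0,0],[0,0,0,0,0,0,0]],
  ],
)

```text
time: 10.35
tool_pos: [0.5785, -0.0069, 0.1031]
tool_rot: [-0.038, -0.206, 0.978, -0.008]
contact_force: [0.4, -0.4, -1.3]
gripper_width: 0.27
grasp_force: 70.2
```

Call:
play_rows(
  series=[
    [[0,0,-0.001,0,0,0,0],[0,0,-0.001,0,0,0,0],[0,0,-0.001,0,0,0,0],[0,0,0,0,0,0,0]],
  ],
)

```text
time: 10.75
tool_pos: [0.579, -0.0069, 0.1019]
tool_rot: [-0.037, -0.206, 0.978, -0.008]
contact_force: [-1.6, 1.5, 4.5]
gripper_width: 0.268
grasp_force: 71.3
```

Call:
play_rows(
  series=[
    [[0,0,-0.001,0,0,0,0],[0,0,-0.001,0,0,0,0],[0,0,-0.0005,0,0,0,0],[0,0,0,0,0,0,0]],
  ],
)

```text
time: 11.15
tool_pos: [0.5795, -0.0069, 0.1018]
tool_rot: [-0.037, -0.206, 0.978, -0.008]
contact_force: [-6.0, 0.6, 16.4]
gripper_width: 0.269
grasp_force: 72.5
```

Contact came at TCP 0.102, which is either the floor or the lugs resting on the disc. I'll ease the push and try turning.

Call:
play_rows(
  series=[
    [[0,0,0.002,0,0,0,0],[0,0,0.003,0,0,0,0],[0,0,0,0,0,0,0],[0,0,0,0,0,0,0]],
  ],
)

```text
time: 11.55
tool_pos: [0.5784, -0.0069, 0.1022]
tool_rot: [-0.038, -0.206, 0.978, -0.008]
contact_force: [-0.2, -0.8, -1.1]
gripper_width: 0.268
grasp_force: 70.2
```

```bash
python3 m.py 5; python3 -c "
from h import *
print(manip.state()['ft_torque'])"
```

```text
11.65 [ 0.57828771 -0.00691113  0.10213202] [[-0.912 -0.404 -0.071]
 [-0.403  0.915 -0.031]
 [ 0.077  0.    -0.997]] [-0.17933777 -0.35467447 -0.91990617] [-0.12  0.1   1.79 -0.04  1.32 -2.1 ]
scene pred collar,lug,end,plug [array([291.6, 219.1]), array([290.8, 232.2]), array([290.7, 235.1])] [290.7 230.9]
wrist pred lug [278.13363499 232.19810424] plug [278.80874561 233.67579779]
scene origin [250 209]
wrist origin [238 172]
[-0.01776571 -0.03614001 -0.00261902]
```

View pics/m5.png

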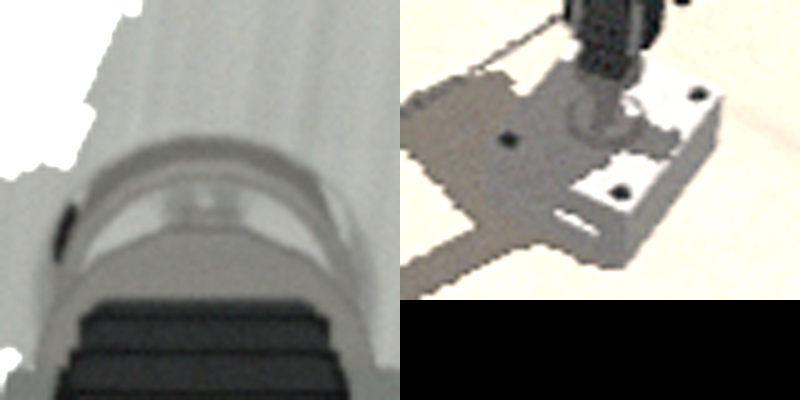

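The collar sits about 9.6 px (33 mm) above the plug in the scene view, so the foot is on the chamber floor. The open slot shows at wrist crop (205,200) with no lug on top of the disc. Now the quarter turn, checking the torque.

Call:
play_rows(
  series=[
    [[-0.0001,0,0,0,0,-6,0],[-0.0001,0,0,0,0,-6,0],[-0.0001,0,0,0,0,-6,0],[0,0,0,0,0,0,0]],
  ],
)

```text
time: 12.05
tool_pos: [0.5781, -0.0071, 0.1023]
tool_rot: [-0.039, -0.051, 0.998, -0.002]
contact_force: [0.6, 0.8, -1.8]
gripper_width: 0.268
grasp_force: 70.2
```

```bash
python3 -c "
from h import *
s=manip.state();print(s['ft_torque'],s['contact_force'],s['tool_pos'],s['joint_pos'][5])"
```

```text
[-0.02292031 -0.05325751  0.00856718] [ 0.57881345  0.80085255 -1.75901543] [ 0.57814892 -0.007086    0.1023115 ] -1.7997873451235893
```

Call:
play_rows(
  series=[
    [[-0.0001,0,0,0,0,-8,0],[-0.0001,0,0,0,0,-8,0],[-0.0001,0,0,0,0,-8,0],[-0.0001,-0.0001,0,0,0,-8,0],[-0.0001,-0.0001,0,0,0,-8,0],[0,0,0,0,0,0,0]],
  ],
)

```text
time: 12.65
tool_pos: [0.5776, -0.0073, 0.1025]
tool_rot: [-0.037, 0.293, 0.955, 0.011]
contact_force: [0.3, 0.0, -1.3]
gripper_width: 0.266
grasp_force: 70.2
```

Call:
play_rows(
  series=[
    [[-0.0001,-0.0001,0,0,0,-8,0],[-0.0001,-0.0001,0,0,0,-8,0],[-0.0001,0,0,0,0,-8,0],[-0.0001,0,0,0,0,-8,0],[0,0,0,0,0,0,0],[0,0,0,0,0,0,0]],
  ],
)

```text
time: 13.25
tool_pos: [0.5774, -0.0073, 0.1027]
tool_rot: [-0.032, 0.543, 0.839, 0.021]
contact_force: [-0.3, 1.3, -0.8]
gripper_width: 0.269
grasp_force: 70.2
```

Call:
play_rows(
  series=[
    [[0,0,0.001,0,0,0,0],[0,0,0.001,0,0,0,0],[0,0,0.001,0,0,0,0],[0,0,0,0,0,0,0]],
  ],
)

```text
time: 13.65
tool_pos: [0.5775, -0.0073, 0.1059]
tool_rot: [-0.032, 0.545, 0.837, 0.021]
contact_force: [-0.1, -0.1, -1.3]
gripper_width: 0.267
grasp_force: 70.0
```

Call:
play_rows(
  series=[
    [[0,0,0.001,0,0,0,0],[0,0,0.001,0,0,0,0],[0,0,0,0,0,0,0]],
  ],
)

```text
time: 13.95
tool_pos: [0.5768, -0.0072, 0.1065]
tool_rot: [-0.033, 0.545, 0.837, 0.021]
contact_force: [2.1, 0.2, -9.9]
gripper_width: 0.268
grasp_force: 69.1
```

It's hooked and taking load. Drawing up slowly.

Call:
play_rows(
  series=[
    [[0,0,0.001,0,0,0,0],[0,0,0.0005,0,0,0,0],[0,0,0,0,0,0,0]],
  ],
)

```text
time: 14.25
tool_pos: [0.5765, -0.0073, 0.1081]
tool_rot: [-0.033, 0.545, 0.837, 0.02]
contact_force: [1.2, -0.5, -12.0]
gripper_width: 0.267
grasp_force: 68.7
```

Call:
play_rows(
  series=[
    [[0,0,0.001,0,0,0,0],[0,0,0.0005,0,0,0,0],[0,0,0,0,0,0,0]],
  ],
)

```text
time: 14.55
tool_pos: [0.577, -0.0072, 0.1107]
tool_rot: [-0.033, 0.545, 0.837, 0.021]
contact_force: [0.0, 0.6, -12.5]
gripper_width: 0.268
grasp_force: 68.7
```

Call:
play_rows(
  series=[
    [[0,0,0.001,0,0,0,0],[0,0,0.001,0,0,0,0],[0,0,0,0,0,0,0]],
  ],
)

```text
time: 14.85
tool_pos: [0.5774, -0.0073, 0.113]
tool_rot: [-0.032, 0.545, 0.837, 0.021]
contact_force: [-0.2, -0.1, -11.6]
gripper_width: 0.264
grasp_force: 68.9
```

Call:
play_rows(
  series=[
    [[0,0,0.001,0,0,0,0],[0,0,0.001,0,0,0,0],[0,0,0.001,0,0,0,0],[0,0,0.001,0,0,0,0],[0,0,0.001,0,0,0,0],[0,0,0.001,0,0,0,0],[0,0,0.001,0,0,0,0],[0,0,0.001,0,0,0,0],[0,0,0.001,0,0,0,0],[0,0,0.001,0,0,0,0]],
  ],
)

```text
time: 15.85
tool_pos: [0.5782, -0.0075, 0.1239]
tool_rot: [-0.031, 0.545, 0.837, 0.021]
contact_force: [0.1, 0.1, -4.5]
gripper_width: 0.268
grasp_force: 69.8
```

Call:
play_rows(
  series=[
    [[0,0,0.002,0,0,0,0],[0,0,0.003,0,0,0,0],[0,0,0.004,0,0,0,0],[0,0,0.005,0,0,0,0],[0,0,0.006,0,0,0,0],[0,0,0.006,0,0,0,0],[0,0,0.006,0,0,0,0],[0,0,0.006,0,0,0,0],[0,0,0.004,0,0,0,0],[0,0,0.002,0,0,0,0]],
  ],
)

```text
time: 16.85
tool_pos: [0.5777, -0.0074, 0.1675]
tool_rot: [-0.032, 0.545, 0.837, 0.021]
contact_force: [0.3, 0.0, -5.1]
gripper_width: 0.264
grasp_force: 69.8
```

Run:
```python
from h import *
a=grab('scene','scene6');s=manip.state();T=s['tool_pos'];print(s['time'],T,s['contact_force'])
for n,(u,v) in dict(TL=(357,176),TR=(467,176),BL=(357,249),BR=(467,249)).items():print(n,px2w('top1',u,v,.015).round(3))
k=np.array([a['mtx']@(a['R']@(T-[0,0,.07])+a['t'].ravel())]).ravel();k=(k[:2]/k[2]).astype(int)
cv2.imwrite('pics/s6.png',cv2.convertScaleAbs(cv2.resize(a['frame'][k[1]-45:k[1]+45,k[0]-60:k[0]+60],(800,600),interpolation=cv2.INTER_CUBIC),alpha=1.6))
```

```text
16.9 [ 0.57775567 -0.00738048  0.16759276] [-1.00851538  0.58213118 -4.62204309]
TL [ 0.66  -0.144  0.015]
TR [ 0.663 -0.406  0.015]
BL [ 0.486 -0.143  0.015]
BR [ 0.489 -0.401  0.015]
```

Call:
play_rows(
  series=[
    [[0,-0.005,0,0,0,0,0],[0,-0.01,0,0,0,0,0],[0,-0.015,0,0,0,0,0],[0,-0.02,0,0,0,0,0],[0,-0.02,0,0,0,0,0],[0,-0.02,0,0,0,0,0],[0,-0.02,0,0,0,0,0],[0,-0.02,0,0,0,0,0],[0,-0.02,0,0,0,0,0],[0,-0.02,0,0,0,0,0]],
  ],
)

```text
time: 17.9
tool_pos: [0.577, -0.1795, 0.1665]
tool_rot: [-0.032, 0.546, 0.837, 0.021]
contact_force: [-0.4, -0.5, -5.6]
gripper_width: 0.268
grasp_force: 69.8
```

Call:
play_rows(
  series=[
    [[0,-0.02,0,0,0,0,0],[0,-0.02,0,0,0,0,0],[0,-0.02,0,0,0,0,0],[0,-0.015,0,0,0,0,0],[0,-0.01,0,0,0,0,0],[0,-0.006,-0.004,0,0,0,0],[0,0,-0.006,0,0,0,0],[0,0,-0.008,0,0,0,0],[0,0,-0.008,0,0,0,0],[0,0,-0.008,0,0,0,0]],
  ],
)

```text
time: 18.9
tool_pos: [0.5772, -0.2675, 0.1316]
tool_rot: [-0.033, 0.545, 0.837, 0.021]
contact_force: [-0.2, 0.2, -4.0]
gripper_width: 0.268
grasp_force: 69.8
```

Call:
play_rows(
  series=[
    [[0,0,-0.008,0,0,0,0],[0,0,-0.006,0,0,0,0],[0,0,-0.004,0,0,0,0],[0,0,-0.003,0,0,0,0],[0,0,-0.002,0,0,0,0],[0,0,-0.002,0,0,0,0],[0,0,0,0,0,0,0],[0,0,0,0,0,0,0]],
  ],
)

```text
time: 19.7
tool_pos: [0.5776, -0.2685, 0.108]
tool_rot: [-0.032, 0.545, 0.837, 0.021]
contact_force: [-0.1, 0.1, -3.5]
gripper_width: 0.266
grasp_force: 69.8
```

Call:
play_rows(
  series=[
    [[0,0,-0.001,0,0,0,0],[0,0,-0.001,0,0,0,0],[0,0,-0.001,0,0,0,0],[0,0,-0.001,0,0,0,0],[0,0,-0.001,0,0,0,0],[0,0,-0.001,0,0,0,0],[0,0,-0.001,0,0,0,0],[0,0,-0.001,0,0,0,0],[0,0,0,0,0,0,0]],
  ],
)

```text
time: 20.6
tool_pos: [0.5773, -0.2683, 0.0995]
tool_rot: [-0.032, 0.545, 0.837, 0.021]
contact_force: [-0.6, 0.2, -4.5]
gripper_width: 0.268
grasp_force: 69.8
```

Call:
play_rows(
  series=[
    [[0,0,-0.001,0,0,0,0],[0,0,-0.001,0,0,0,0],[0,0,-0.001,0,0,0,0],[0,0,0,0,0,0,0]],
  ],
)

```text
time: 21.0
tool_pos: [0.5779, -0.2686, 0.0975]
tool_rot: [-0.031, 0.545, 0.837, 0.021]
contact_force: [0.2, -0.5, -1.8]
gripper_width: 0.268
grasp_force: 70.0
```

Call:
play_rows(
  series=[
    [[0,0,-0.001,0,0,0,0],[0,0,-0.001,0,0,0,0],[0,0,0,0,0,0,0]],
  ],
)

```text
time: 21.3
tool_pos: [0.5774, -0.2683, 0.0948]
tool_rot: [-0.032, 0.545, 0.837, 0.021]
contact_force: [0.6, 0.2, -1.3]
gripper_width: 0.264
grasp_force: 70.0
```

Call:
play_rows(
  series=[
    [[0,0,-0.001,0,0,0,0],[0,0,0,0,0,0,0],[0,0,0,0,0,0,0.28],[0,0,0,0,0,0,0.31],[0,0,0,0,0,0,0.35],[0,0,0,0,0,0,0.4],[0,0,0,0,0,0,0.5],[0,0,0,0,0,0,0.7],[0,0,0,0,0,0,0.85],[0,0,0,0,0,0,0.85]],
  ],
)

```text
time: 22.3
tool_pos: [0.5775, -0.2684, 0.0938]
tool_rot: [-0.032, 0.545, 0.837, 0.021]
contact_force: [0.6, 0.2, 0.2]
gripper_width: 0.852
grasp_force: 0.0
```

Call:
play_rows(
  series=[
    [[0,0,0.005,0,0,0,0.85],[0,0,0.01,0,0,0,0.85],[0,0,0.02,0,0,0,0.85],[0,0,0.02,0,0,0,0.85],[0,0,0.02,0,0,0,0.85],[0,0,0.02,0,0,0,0.85],[0,0,0.02,0,0,0,0.85],[0,0,0.02,0,0,0,0.85],[0,0,0,0,0,0,0.85],[0,0,0,0,0,0,0.85]],
  ],
)

```text
time: 23.3
tool_pos: [0.5777, -0.2685, 0.2296]
tool_rot: [-0.031, 0.545, 0.837, 0.021]
contact_force: [-0.3, 0.2, -0.1]
gripper_width: 0.848
grasp_force: 0.0
```

Run:
```python
from h import *
a=grab('scene','scene7');b=grab('scene','scene8');s=manip.state();print(s['time'],s['tool_pos'],s['contact_force'],s['gripper_width'])
def P(X):
    c=a['mtx']@(a['R']@np.array(X)+a['t'].ravel());return c[:2]/c[2]
print('pred plug base, collar, handle top',P([.577,-.268,0]),P([.577,-.268,.072]),P([.577,-.268,.121]))
d=cv2.absdiff(a['frame'],cv2.imread('pics/scene1.png')).max(2)
k=P([.577,-.268,.05]).astype(int);m=(a['frame'][k[1]-50:k[1]+40,k[0]-40:k[0]+40].max(2)<60)
n,l,st,ce=cv2.connectedComponentsWithStats(m.astype('u1'));print([(x+ [k[0]-40,k[1]-50,0,0,0]).tolist() for x in st[1:] if x[4]>15])
print('motion',cv2.absdiff(a['frame'],b['frame']).max(2)[k[1]-60:k[1]+40,k[0]-40:k[0]+40].max())
```

```text
23.4 [ 0.57688612 -0.26798301  0.22740202] [ 0.43356899  0.29826778 -1.04023551] 0.850260868262591
pred plug base, collar, handle top [366.42837541 303.56586393] [371.91720098 285.52737508] [376.01667036 272.05486959]
[[380, 241, 17, 12, 118], [367, 268, 14, 23, 192]]
motion 124
```

Call:
play_rows(
  series=[
    [[0,0,0.02,0,0,0,0.85],[0,0,0,0,0,0,0.85],[0,0,0,0,0,0,0.85],[0,0,0,0,0,0,0.85],[0,0,0,0,0,0,0.85],[0,0,0,0,0,0,0.85]],
  ],
)

```text
time: 24.0
tool_pos: [0.5772, -0.2682, 0.2479]
tool_rot: [-0.033, 0.545, 0.837, 0.021]
contact_force: [0.4, 0.1, 0.4]
gripper_width: 0.848
grasp_force: 0.0
```

Run:
```python
from h import *
a=grab('scene','scene9');b=grab('scene','scene10')
g=lambda f:cv2.GaussianBlur(f,(3,3),0).astype(int)
d=abs(g(a['frame'])-g(b['frame'])).max(2)[260:315,345:400];print(d.max(),(d>25).sum(),np.argwhere(d>25)[:5])
for f in(a,b):
    m=f['frame'][255:310,350:395].max(2)<60
    n,l,st,ce=cv2.connectedComponentsWithStats(m.astype('u1'));print([(x+[350,255,0,0,0]).tolist() for x in st[1:] if x[4]>15])
```

```text
20 0 []
[[367, 268, 14, 22, 180]]
[[367, 269, 14, 22, 180]]
```

The puller stands still and upright in the plug, and the gripper is clear. Handing in.

```bash
python3 -c "
from plant import manip
print(manip.job_done())"
```

```text
the job is handed in; nothing more can be done
None
```

The plug was drawn with the puller and set down in the tray at about (0.577, −0.268), near its centre. The puller is still hooked in it, standing upright and still in the last images, and the job is handed in; the hand-in call returned no verdict.

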